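# Hold the loupe over the brown beetle

## Task

Pick up the folding loupe, carry it over the bottles and the wall of the white card tray, and hold it over the brown beetle (the other two are black) for inspection: lens level and centred above the head of that beetle's pin, about a centimetre above it, and the loupe parallel to the long sides of the tray. Touch none of the specimens and do not shift the tray, bottles or vials. Finish holding the loupe still in the gripper there, hovering free of everything: do not put it down or let go.

Things in the scene. Friction and masses are not known exactly. Their poses are not given: they have to be found in the camera images.
- loupe: folding pocket loupe lying flat on the desk with its lens swung out, 26 x 67 x 14 mm (x, y, z), 45 g. Origin: centre of the underside; y along its length, z up. Grasp the light grey metal case across its 24 mm width (x): the case runs from y = -34 to +7 mm (centre y = -13.5 mm) and z = 0 to 14 mm. The black round lens ring, 26 mm across, is at the +y end
- lens (a point): centre of the underside of the lens ring of the loupe: at (0, 20.6, 2.6) mm in the loupe's frame. Its axes are those of the loupe
- pin_head (a point): top of the pin of the brown beetle, at (3, -2.6, 52) mm in the brown_beetle frame. Its z points up with the block
- tray: open white card tray, 147 x 182 x 45 mm (x, y, z), walls and floor 2 mm, standing on the desk, 0.25 kg, not fixed. Origin: centre of the underside; y along its long sides. The three specimens stand in it side by side along its x, about 46 mm apart
- brown_beetle: reddish-brown beetle on a pin in a white foam block; whole thing 36 x 30 x 52 mm, 30 g, loose; the foam is 24 x 30 x 18 mm high, the upright pin goes through the right wing case, about 3 mm to the right (-y) and 3 mm ahead (+x) of the middle; its head is the highest point. Origin: centre of the underside of the foam; x ahead as the beetle faces, z up
- black_beetle1: black beetle on a pin in a white foam block, 32 x 30 x 52 mm, same build as the brown one, loose. Origin: centre of the underside; z up
- black_beetle2: another black beetle on a pin in a white foam block, 39 x 30 x 52 mm, same build, loose. Origin: centre of the underside; z up
- glue_bottle: white squeeze bottle with an orange nozzle cap, 39 mm across, 113 mm tall, standing loose between loupe and tray. Origin: centre of the underside; z up
- dropper_bottle: amber dropper bottle with a black top, 33 mm across, 100 mm tall, standing loose in the same row. Origin: centre of the underside; z up
- vial_red: glass vial with a red cap, 21 mm across, 70 mm tall, standing loose in the same row. Origin: centre of the underside; z up
- vial_blue: glass vial with a blue cap, 21 mm across, 64 mm tall, standing loose in the same row. Origin: centre of the underside; z up
Mind the look-alikes: they are no part of the job. Leave any turquoise or yellow look-alike of the black_beetle1 alone.

How it is judged:
By the outcome, as a careful person would: the job done as asked, in the order asked, and still so for the second after the job is handed in, while the arm keeps its last pose, push and grip.
It also fails if it takes over 40 s, if anything falls off the work surface, if the arm or the gripper's body presses on something with over 40 N, if the wrist force passes 120 N, or if a joint passes its speed limit or range.

## Robot

A 6-joint arm with a two-finger parallel gripper is mounted at the origin on a cart in front of the work surface, level with it; the furniture and walls round the work are solid. World frame = base frame: x ahead of the robot, y to its left, z up, the work surface at z = 0. Lengths are in m, angles in rad, forces in N, time in s.
With the tool pointing down it reaches from about 0.3 to 0.85 m from the base axis. Payload 5.4 kg.
Tool frame: the origin (TCP) lies at the very end of the fingers, on their centre line; the grasp point (between the pads) lies bot.pinch_z behind it (bot.pinch_z is the distance from the TCP to the grasp point, in m); z points along the fingers, y is the line along which they close (so a half turn about z gives the same grasp; the last joint's range is limited). The gripper opens to 85 mm and grips with 20 to 120 N. Pads are 22 mm wide; open, the fingers measure 114 mm over their backs; the gripper's body (76 mm by 85 mm) begins 54 mm behind the grasp point. The pads swing forward as they close: fully open they stand 13 mm farther back than shut.
Start: joints at [0.906, 0.158, 1.597, -0, 1.386, -0.21], TCP at [0.253, 0.517, 0.197] pointing down, gripper open.
Joint ranges: [-2.91, 2.91], [-0.94, 2.29], [0.18, 2.7], [-1.29, 4.43], [0.17, 2.64], [-3, 3]. Speed limits (rad/s): [2.57, 2.57, 3.14, 3.14, 3.14, 3.14].

## Interface

Orientations are given as [roll, pitch, yaw] about the fixed x, y, z axes, in that order (R = Rz(yaw) Ry(pitch) Rx(roll)).
In Python, from plant import bot gives the robot as it stands. The module is installed in compiled form; this text tells all that it offers. Calls block until the motion is done:
- bot.reach(position, orientation): joint-space move of the TCP to a pose.
- bot.line_to(position, speed=0.15, frame=None, threshold=None): straight line of the TCP; frame=None keeps the orientation; speed is the mean speed in m/s. With threshold (N) it stops when the force on the tool has changed by that much, and returns True; else False.
- bot.goto_joints(angles): joint-space move.
- bot.grip(opening): opening from 0.0 (shut) to 1.0 (fully open); the grip force is fixed at half the most; returns when the fingers have stopped.
- bot.hold(seconds).
- bot.inverse_kinematics(position, orientation): joint angles nearest the present ones, or None.
- bot.get_image(name): name is "scene" or "top" or "wrist"; returns the picture (400x640x3 uint8, blue, green, red); there is no depth.
- bot.camera_model(name): a dict with "fx", "fy", "cx", "cy" (pixels), "T" (4x4, takes a point from camera to world coordinates); the wrist camera has in their place "T_tool_cam" (4x4, takes a point from camera to tool coordinates, whose origin is the TCP and whose axes are the flange's). Camera axes: x right, y down, z forward; pixel columns grow to the right and rows downward; lengths in m; the calibration is good to about 2 mm. A picture is of the moment at which its call begins: read the wrist's pose just before it. camera_model takes no time and is no camera call.
A pose or a line that the arm cannot do raises bot.PlanningError and nothing moves.
- bot.job_done(): hands the job in; it is judged then, once.
Trained networks look in the newest picture that a camera, given by its name, has taken for a name from the list of things; names that differ only in an ending like _2 or _b are one class to them, and where a whole thing is asked for, a point or a joint stands for the part that bears it (a point fixed in the world has none). Each returns a list of dicts, best first, with "p" (0 to 1); they miss things now and then, are a little off and sometimes report something else, mostly with a low value. They report only what shows in the picture. A call takes as long as a camera call. They do not tell look-alikes from the thing itself.
- bot.recognise(camera, thing): "bbox" ([left, top, width, height] in pixels, round what is visible of it).
- bot.spot_point(camera, thing): "position" ([row, column] in pixels: a listed point, or the origin of a listed thing).
Readings, each from a call of its own:
- bot.read_t(): time.
- bot.read_joint_pos(): joint angles.
- bot.read_qvel(): joint speeds.
- bot.read_joint_efforts(): joint torques, N m.
- bot.read_ee_pos(): TCP position.
- bot.read_tcp_rot(): TCP orientation.
- bot.read_ft_force(): force on the tool from outside, world axes, zero at the start.
- bot.read_wrist_torque(): the same for the moment, N m.
- bot.read_gripper_width(): opening from 0.0 (shut) to 1.0 (fully open).
- bot.read_grip_force(): force on a finger pad.
Only numpy, scipy, OpenCV 4.12 (cv2) and the standard library are available. Lean on these libraries where they do the work, as an engineer would, in place of code of your own. Each camera call takes 0.05 s, during which the arm holds its last target. There are 200 camera calls.

## Working session

There is one attempt and no reset: what is moved stays moved. The work goes in short steps, each a Python script; the robot and the scene stay as the last script left them, time stands still between calls to the robot, and variables do not carry over. Pictures are saved under pics/ and viewed, at most 10 in all, crops included, and the job is handed in when it is done.

```bash
mkdir -p pics; cat > h.py <<'E'
import numpy as np, cv2
from plant import bot
def ray(cam,px,T=None):
    m=bot.camera_model(cam); T=m["T"] if T is None else T@m["T_tool_cam"]
    T=np.array(T); d=T[:3,:3]@[(px[0]-m["cx"])/m["fx"],(px[1]-m["cy"])/m["fy"],1]
    return T[:3,3],d
def at_z(cam,px,z,T=None):
    o,d=ray(cam,px,T); return o+d*(z-o[2])/d[2]
def proj(cam,p,T=None):
    m=bot.camera_model(cam); T=m["T"] if T is None else T@m["T_tool_cam"]
    q=np.linalg.inv(T)@np.append(p,1); return m["fx"]*q[0]/q[2]+m["cx"],m["fy"]*q[1]/q[2]+m["cy"]
def tool():
    from scipy.spatial.transform import Rotation as R
    T=np.eye(4); T[:3,:3]=R.from_euler("xyz",bot.read_tcp_rot()).as_matrix(); T[:3,3]=bot.read_ee_pos(); return T
E
python3 - <<'E'
from h import *
np.set_printoptions(precision=4,suppress=True)
for c in("top","scene"):
    im=bot.get_image(c); cv2.imwrite(f"pics/{c}0.png",im)
    print(c,np.array(bot.camera_model(c)["T"])[:3,3])
    for t in("loupe","lens","pin_head","tray","brown_beetle","black_beetle1","glue_bottle","dropper_bottle","vial_red","vial_blue"):
        r=bot.spot_point(c,t)
        print(t,[(round(x["p"],2),np.round(x["position"]).tolist()) for x in r][:4],[(round(x["p"],2),np.round(x["bbox"]).tolist()) for x in bot.recognise(c,t)][:4] if t in("loupe","brown_beetle","tray") else "")
print(bot.pinch_z,bot.read_tcp_rot(),bot.read_t())
E
```

```text
top [ 0.3054 -0.0312  1.1208]
loupe [(0.44, [194.0, 398.0])] [(0.59, [385.0, 188.0, 24.0, 9.0])]
lens [(0.59, [189.0, 391.0]), (0.15, [192.0, 266.0])] 
pin_head [(0.57, [187.0, 278.0])] 
tray [(0.68, [193.0, 268.0])] [(0.66, [228.0, 158.0, 76.0, 67.0])]
brown_beetle [(0.66, [190.0, 271.0])] []
black_beetle1 [(0.67, [245.0, 233.0]), (0.58, [252.0, 261.0]), (0.5, [179.0, 256.0]), (0.49, [210.0, 265.0])] 
glue_bottle [(0.75, [232.0, 340.0]), (0.15, [193.0, 398.0])] 
dropper_bottle [(0.63, [209.0, 341.0])] 
vial_red [(0.66, [157.0, 330.0])] 
vial_blue [(0.65, [181.0, 329.0])] 
scene [-0.2125  0.2886  0.5496]
loupe [(0.81, [202.0, 398.0])] [(0.61, [381.0, 192.0, 28.0, 11.0])]
lens [(0.5, [199.0, 391.0])] 
pin_head [(0.56, [205.0, 256.0])] 
tray [(0.85, [234.0, 247.0])] [(0.92, [189.0, 193.0, 111.0, 80.0])]
brown_beetle [(0.78, [232.0, 253.0])] [(0.5, [244.0, 214.0, 21.0, 20.0])]
black_beetle1 [(0.87, [228.0, 225.0]), (0.84, [282.0, 323.0]), (0.84, [291.0, 226.0]), (0.44, [249.0, 252.0])] 
glue_bottle [(0.67, [245.0, 363.0])] 
dropper_bottle [(0.96, [223.0, 349.0])] 
vial_red [(0.62, [192.0, 300.0])] 
vial_blue [(0.66, [210.0, 319.0])] 
0.0187 [-3.1416  0.      2.6868] 1.4
```

View pics/top0.png

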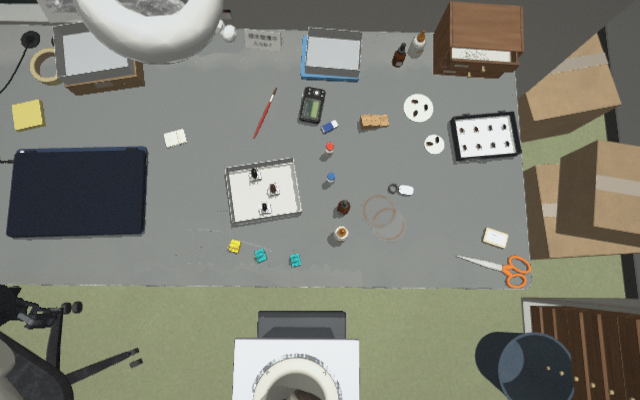

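View pics/scene0.png

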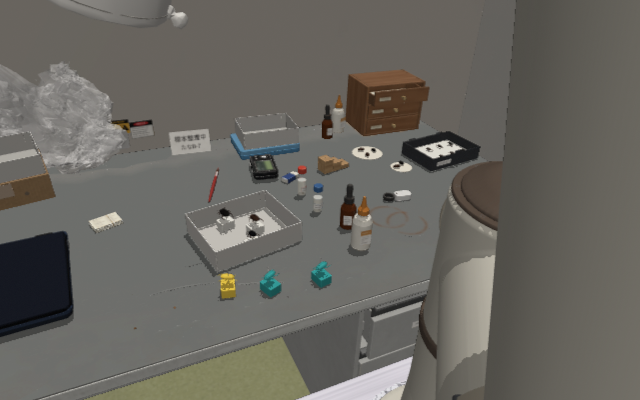

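The top view shows the tray at about (264,192). It holds three specimens: (254,174), (273,188, brownish) and (265,208). The loupe is at (400,190) with its lens on the left at (393,188), and the bottle row is at columns 330–342. The turquoise and yellow look-alikes at (234–295, 246–260) are outside the tray.

```bash
python3 - <<'E'
from h import *
np.set_printoptions(precision=3,suppress=True)
for n,t,s,z in [("loupe",(398,194),(398,202),0),("lens",(391,189),(391,199),.003),("loupe case end",(413,191),(410,195),.01),("pin",(278,187),(256,205),.054),("tray",(268,193),(247,234),0),("brown",(271,190),(253,232),0),("glue",(340,232),(363,245),0),("drop",(341,209),(349,223),0),("red",(330,157),(300,192),0),("blue",(329,181),(319,210),0)]:
    print(n,at_z("top",t,z),at_z("scene",s,z))
for px in [(226,165),(296,159),(300,217),(233,224)]: print("rim",at_z("top",px,.045))
a=cv2.imread("pics/top0.png")[150:235,215:315]; b=cv2.imread("pics/scene0.png")[185:270,180:305]
c=cv2.imread("pics/top0.png")[170:240,320:420]
f=lambda i:cv2.resize(i,(390,290),interpolation=cv2.INTER_CUBIC)
cv2.imwrite("pics/crop1.png",np.vstack([np.hstack([f(a),f(b)]),np.hstack([f(c),f(c)*0])]))
print(tool())
for c in ("top","scene"): print(bot.camera_model(c))
E
```

```text
loupe [ 0.53 -0.27  0.  ] [ 0.529 -0.269  0.   ]
lens [ 0.543 -0.25   0.003] [ 0.542 -0.258  0.003]
loupe case end [ 0.537 -0.308  0.01 ] [ 0.531 -0.302  0.01 ]
pin [0.534 0.054 0.054] [0.552 0.061 0.054]
tray [0.528 0.085 0.   ] [0.536 0.087 0.   ]
brown [0.537 0.077 0.   ] [0.538 0.074 0.   ]
glue [ 0.424 -0.111  0.   ] [ 0.415 -0.114  0.   ]
drop [ 0.487 -0.114  0.   ] [ 0.494 -0.124  0.   ]
red [ 0.632 -0.083  0.   ] [ 0.652 -0.077  0.   ]
blue [ 0.564 -0.081  0.   ] [ 0.564 -0.086  0.   ]
rim [0.593 0.193 0.045]
rim [0.612 0.009 0.045]
rim [ 0.457 -0.004  0.045]
rim [0.437 0.167 0.045]
[[-0.898  0.439 -0.     0.253]
 [ 0.439  0.898 -0.     0.517]
 [-0.    -0.    -1.     0.197]
 [ 0.     0.     0.     1.   ]]
{'fx': 420.1431244141461, 'fy': 420.1431244141461, 'cx': 317.66884095732155, 'cy': 201.14280704211185, 'T': array([[ 0.009, -0.984,  0.177,  0.305],
       [-1.   , -0.013, -0.017, -0.031],
       [ 0.019, -0.177, -0.984,  1.121],
       [ 0.   ,  0.   ,  0.   ,  1.   ]])}
{'fx': 462.83996414020777, 'fy': 462.83996414020777, 'cx': 311.2145838032494, 'cy': 204.69167443135794, 'T': array([[-0.402, -0.492,  0.772, -0.212],
       [-0.915,  0.194, -0.353,  0.289],
       [ 0.024, -0.849, -0.528,  0.55 ],
       [ 0.   ,  0.   ,  0.   ,  1.   ]])}
```

View pics/crop1.png

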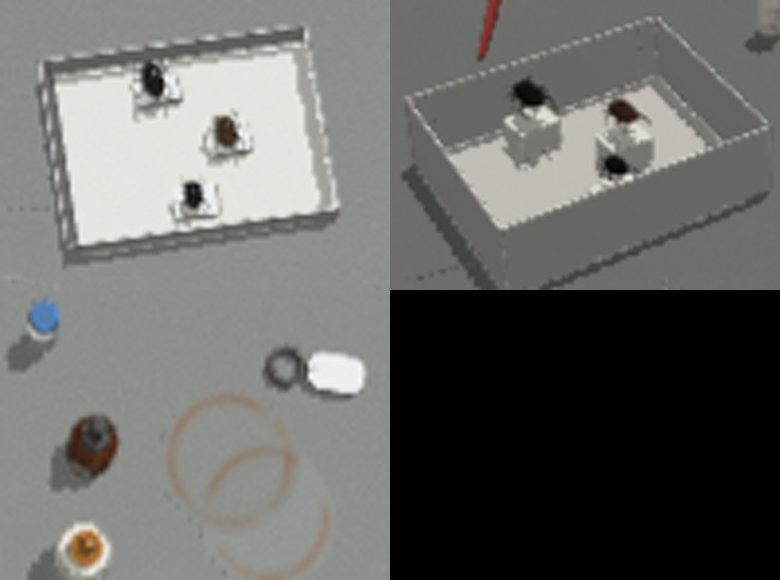

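The brown specimen is top (273,188) and scene (254,222). The other two, at top (254,174) and (265,208), are clearly black. The turquoise and yellow ones are outside the tray and ignored. The loupe is at top (400,190), with its lens ring at (393,188) pointing towards +y.

Next I'll take a wrist look over the beetle on the way, then one over the loupe.

```bash
cat > look.py <<'E'
from h import *
np.set_printoptions(precision=4,suppress=True)
def look(name,things):
    T=tool(); cv2.imwrite(f"pics/{name}.png",bot.get_image("wrist")); np.save(f"pics/{name}.npy",T)
    for t,z in things:
        for x in bot.spot_point("wrist",t)[:3]:
            r,c=x["position"]; print(t,round(x["p"],2),np.round([c,r]),at_z("wrist",(c,r),z,T))
E
python3 - <<'E'
from look import *
m=bot.camera_model("wrist"); print(m)
C=np.array(m["T_tool_cam"]); 
from scipy.spatial.transform import Rotation as R
o=[np.pi,0,np.pi/2+.1]; Rt=R.from_euler("xyz",o).as_matrix()
print("cam offset world",Rt@C[:3,3],"view dir",Rt@C[:3,2])
# place the camera ray centre on the target
def tcp_for(p,z):
    v=Rt@C[:3,2]; off=Rt@C[:3,3]; camz=z+off[2]; return np.array([*(np.array(p)-off-v*((p[2]-camz)/v[2]))[:2],z])
q=tcp_for(np.array([.537,.065,.05]),.20); print(q)
bot.reach(q,o)
look("w1",[("pin_head",.054),("brown_beetle",.002),("tray",0),("black_beetle1",.002)])
o=[np.pi,0,np.pi/2-.12]; Rt=R.from_euler("xyz",o).as_matrix()
q=tcp_for(np.array([.537,-.275,.01]),.17); print(q)
bot.reach(q,o)
look("w2",[("loupe",0),("lens",.003)])
print(bot.read_t())
E
```

```text
{'fx': 286.69666393244927, 'fy': 286.69666393244927, 'cx': 319.0129834210568, 'cy': 198.7363897060976, 'T_tool_cam': array([[-0.0013, -0.9645, -0.2639,  0.0659],
       [ 1.    , -0.0014,  0.0002, -0.0011],
       [-0.0005, -0.2639,  0.9646, -0.1771],
       [ 0.    ,  0.    ,  0.    ,  1.    ]])}
cam offset world [-0.0077  0.0654  0.1771] view dir [ 0.0265 -0.2626 -0.9646]
[0.5357 0.0886 0.2   ]
pin_head 0.65 [324. 198.] [0.5439 0.0683 0.054 ]
brown_beetle 0.62 [313. 186.] [0.5299 0.0689 0.002 ]
brown_beetle 0.23 [318. 171.] [0.5343 0.09   0.002 ]
tray 0.94 [316. 169.] [0.5311 0.0927 0.    ]
black_beetle1 0.89 [207.  99.] [0.3882 0.1666 0.002 ]
black_beetle1 0.73 [282. 169.] [0.4863 0.0885 0.002 ]
black_beetle1 0.68 [351. 154.] [0.5747 0.1171 0.002 ]
[ 0.5412 -0.249   0.17  ]
loupe 0.78 [322. 200.] [ 0.5423 -0.2794  0.    ]
lens 0.87 [320. 183.] [ 0.542 -0.256  0.003]
lens 0.54 [321.  20.] [ 0.5647 -0.0811  0.003 ]
4.9417
```

```bash
python3 -c "
import cv2,numpy as np
a=cv2.imread('pics/w1.png');b=cv2.imread('pics/w2.png')
cv2.imwrite('pics/w12.png',np.vstack([a[50:350],b[50:350]]))"
```

```text
(no output)
```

View pics/w12.png

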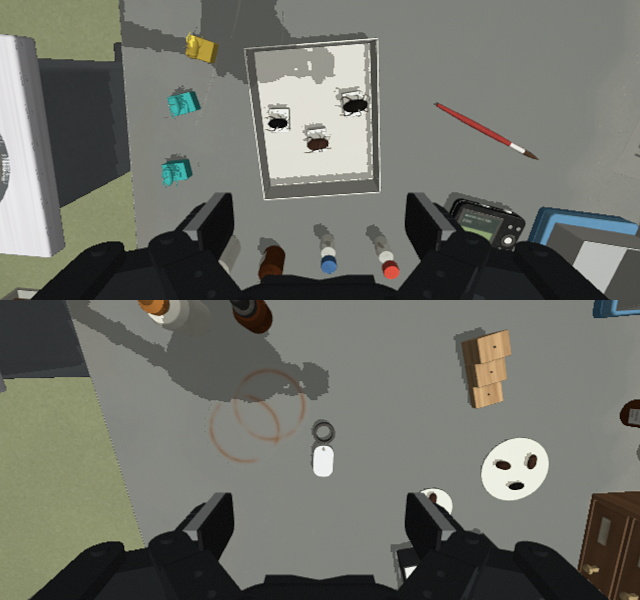

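In w1 the brown beetle is at (318,194) and the tray's rim corners are near (247,99), (378,89), (379,240) and (266,247). In w2 the loupe's case is at (322,211) and its ring at (322,182). Next I'll refine the loupe axis, the tray's long-side direction and the pin.

```bash
python3 - <<'E'
from look import *
from scipy.optimize import least_squares
b=cv2.imread("pics/w2.png"); T2=np.load("pics/w2.npy"); T1=np.load("pics/w1.npy"); a=cv2.imread("pics/w1.png")
g=cv2.cvtColor(b,cv2.COLOR_BGR2GRAY); r=g[165:235,295:350]
def comp(mask):
    n,l,s,c=cv2.connectedComponentsWithStats(mask.astype(np.uint8)); i=1+np.argmax(s[1:,4]); return np.argwhere(l==i)[:,::-1]+[295,165]
cs=comp(r>190); rect=cv2.minAreaRect(cs.astype(np.float32)); print("case",rect)
W=np.array([at_z("wrist",p,.013,T2) for p in cs]); cw=cv2.minAreaRect((W[:,:2]*1e3).astype(np.float32)); print("case world mm",cw,W.mean(0))
dk=comp((r<70)); D=np.array([at_z("wrist",p,.006,T2) for p in dk]); dw=cv2.minEnclosingCircle((D[:,:2]*1e3).astype(np.float32)); print("ring",dw,len(dk))
c=np.array(cw[0]); l=np.array(dw[0]); d=l-c; print("axis yaw deg",-np.degrees(np.arctan2(d[0],d[1])),"dist",np.hypot(*d))
# tray corners
cor=[(247,99),(378,89),(379,240),(266,247)]
P=np.array([at_z("wrist",p,.045,T1) for p in cor])[:,:2]; print(P)
for i,j in((0,3),(1,2),(0,1),(3,2)): v=P[i]-P[j]; print(np.hypot(*v), np.degrees(np.arctan2(v[1],v[0])))
f=lambda i,w,h:cv2.resize(i,(w,h),interpolation=cv2.INTER_CUBIC)
cv2.imwrite("pics/c2.png",np.hstack([f(a[165:225,288:348],480,480),f(b[165:235,295:355][:,:40],274,480)]))
cv2.imwrite("pics/c3.png",f(a[80:255,235:390],620,600))
E
```

```text
case ((323.0638122558594, 210.91551208496094), (19.260822296142578, 30.24184226989746), 3.3664608001708984)
case world mm ((542.0103759765625, -289.5966796875), (38.72414016723633, 23.522642135620117), 79.94282531738281) [ 0.542  -0.2894  0.013 ]
ring ((546.9852294921875, -258.20947265625), 10.207345962524414) 51
axis yaw deg -9.006425461583458 dist 31.77901717681772
[[ 0.4487  0.1694]
 [ 0.59    0.1939]
 [ 0.6185  0.0188]
 [ 0.4785 -0.0047]]
0.17664991684196504 99.71838170656001
0.17743108604249028 99.22780544550304
0.1434632845746957 -170.14703840534705
0.14194438690325054 -170.45829202627223
```

View pics/c2.png

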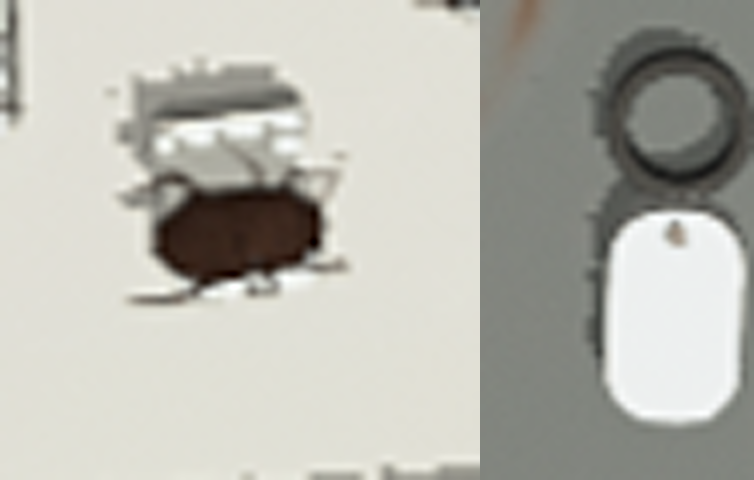

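View pics/c3.png

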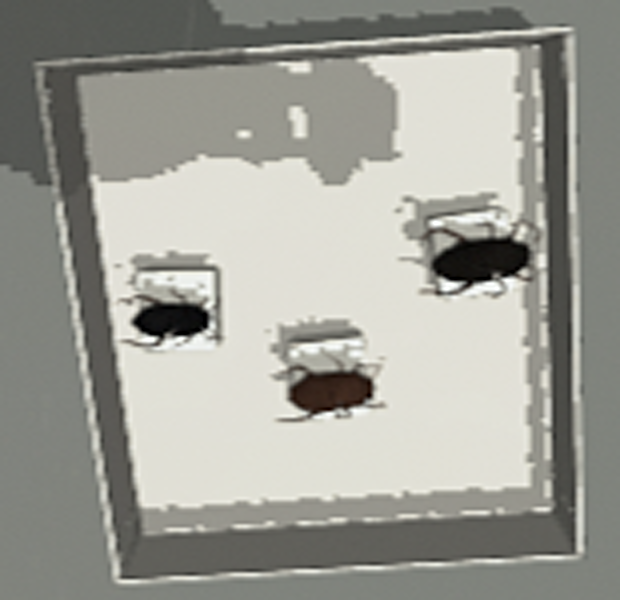

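The crop confirms the brown beetle at w1 (318,194), with black ones on either side. The loupe case is at (542, -290) mm with yaw about -9.8°. I'll grasp it now and refine the pin from a closer look while carrying the loupe.

```bash
python3 - <<'E'
from look import *
T1=np.load("pics/w1.npy")
P=np.array([at_z("wrist",p,.045,T1) for p in [(244.7,98.4),(378.7,88.8),(380.3,242),(264.4,249)]])[:,:2]
for i,j in((0,3),(1,2),(1,0),(2,3)): v=P[i]-P[j]; print(np.hypot(*v), np.degrees(np.arctan2(v[1],v[0])))
print("c",P.mean(0))
o=[np.pi,0,np.pi/2-np.radians(9.8)]; p=np.array([.542,-.2897,.06])
bot.reach(p,o); p[2]=.0035
print(bot.line_to(p,speed=.08,threshold=15),bot.read_ee_pos())
print("grip",bot.grip(0.0),bot.read_gripper_width(),bot.read_grip_force())
p[2]=.17; bot.line_to(p,speed=.12)
print(bot.read_gripper_width(),bot.read_grip_force(),bot.read_ee_pos(),bot.read_ft_force(),bot.read_t())
look("w3",[("lens",.17)])
E
```

```text
0.18002310782231334 99.74884477177193
0.18039601753922935 99.49688202778563
0.14665507117703147 9.59943538868637
0.14586321600105703 9.452827561451505
c [0.5335 0.0931]
False [ 0.5423 -0.29    0.0039]
grip False 0.002041426784814917 0.0
0.0023774960469913524 0.0 [ 0.5415 -0.2893  0.1689] [-0.4932 -0.4641  0.4007] 8.65
lens 0.61 [319. 149.] [ 0.55   -0.2416  0.17  ]
```

The gripper closed on nothing, so I'll look before retrying.

```bash
python3 - <<'E'
from look import *
look("w4",[("loupe",0),("lens",.003)])
E
```

```text
loupe 0.58 [318. 166.] [ 0.5427 -0.2766  0.    ]
lens 0.58 [316. 148.] [ 0.5438 -0.2554  0.003 ]
```

View pics/w4.png

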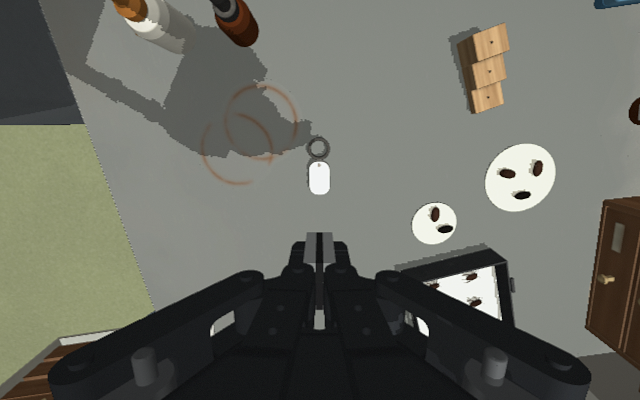

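w4 shows the loupe undisturbed, with its case at (319,178) and its ring at (318,148). The fingers are shut on nothing at (320,235–262). I'll go back down with the fingers half open, photograph tips and case at the same level where parallax vanishes, and probe the desk for the true tip height.

```bash
python3 - <<'E'
from look import *
p=np.array([.542,-.2897,.03])
bot.grip(0.75); bot.line_to(p,speed=.15); look("w5",[("loupe",0),("lens",.003)])
p[2]=-.015
print(bot.line_to(p,speed=.05,threshold=8),bot.read_ee_pos(),bot.read_ft_force())
look("w6",[("loupe",0),("lens",.003)]); print(bot.read_t(),bot.read_gripper_width())
a=cv2.imread("pics/w5.png");b=cv2.imread("pics/w6.png")
cv2.imwrite("pics/w56.png",np.vstack([a[80:380],b[80:380]]))
E
```

```text
loupe 0.82 [314. 193.] [ 0.5416 -0.2768  0.    ]
lens 0.66 [312. 166.] [ 0.5442 -0.2562  0.003 ]
False [ 0.5423 -0.29   -0.0146] [ 0.6527 -0.3897  0.5997]
loupe 0.69 [318. 211.] [ 0.5442 -0.2765  0.    ]
lens 0.85 [313. 174.] [ 0.5453 -0.2539  0.003 ]
11.9583 0.7481521936462463
```

View pics/w56.png

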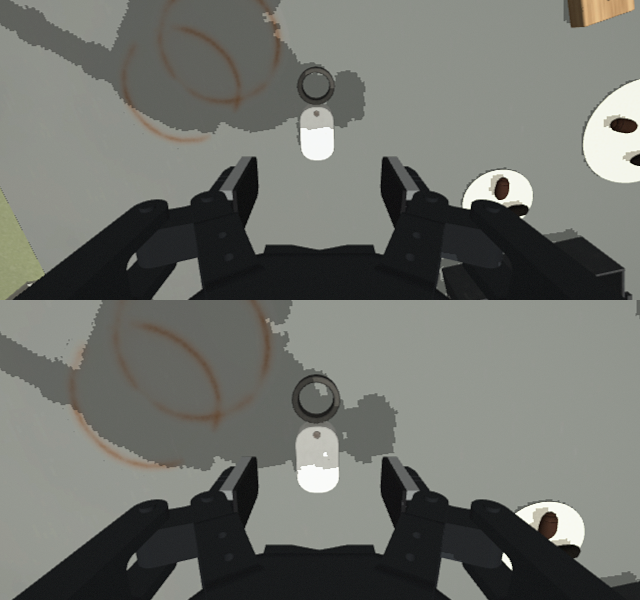

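The TCP went to z = -15 mm without contact. The pad tips in w6 are at (257,237) and (382,237). Their 125 px spacing for a 64 mm opening puts them about 40 mm behind the reported TCP. The case is centred near (317,238). I'll confirm the height with a light desk probe, then grasp at the measured height.

```bash
python3 - <<'E'
from look import *
T=np.load("pics/w6.npy"); c=[at_z("wrist",q,.014,T) for q in((317,208),(317,238),(317,268))]; print(c)
p=np.array([.542,-.2897,-.060])
print("contact",bot.line_to(p,speed=.04,threshold=6)); e=np.array(bot.read_ee_pos()); print(e,bot.read_ft_force())
bot.line_to(e+[0,0,.009],speed=.1); print(bot.read_ee_pos(),bot.read_ft_force())
print("grip",bot.grip(0.0),bot.read_gripper_width(),bot.read_grip_force(),bot.read_ft_force(),bot.read_t())
E
```

```text
[array([ 0.5449, -0.2705,  0.014 ]), array([ 0.5419, -0.2878,  0.014 ]), array([ 0.5387, -0.306 ,  0.014 ])]
contact True
[ 0.542  -0.2897 -0.0398] [-1.9358  1.1362  6.8501]
[ 0.5425 -0.2901 -0.0305] [-0.2286 -0.9653  0.5454]
grip False 0.26137433231702834 60.77867388725281 [-0.0903 -0.6955  0.4398] 13.35
```

The loupe is gripped: opening 22 mm, 61 N, with its underside at TCP z + 30.5 mm. I'll lift, carry it high over the bottles, and look at the pin from a stand-off.

```bash
python3 - <<'E'
from look import *
o=[np.pi,0,np.pi/2+np.radians(9.6)]
bot.line_to([.5425,-.29,.14],speed=.15)
print(bot.read_gripper_width(),bot.read_grip_force())
bot.reach([.552,-.017,.14],o); bot.line_to([.552,-.017,.07],speed=.12)
look("v1",[("lens",.07+.0331),("pin_head",.054),("brown_beetle",.002)])
bot.line_to([.555,-.035,.07],speed=.12)
look("v2",[("lens",.07+.0331),("pin_head",.054),("brown_beetle",.002)])
print(bot.read_gripper_width(),tool(),bot.read_t())
for n in("v1","v2"): print(n,"expected pin px",proj("wrist",[.541,.066,.054],np.load(f"pics/{n}.npy")))
a=cv2.imread("pics/v1.png");b=cv2.imread("pics/v2.png")
g=[]
for n,i in(("v1",a),("v2",b)):
    u,v=map(int,proj("wrist",[.541,.066,.054],np.load(f"pics/{n}.npy"))); s=i[max(v-35,0):max(v-35,0)+70,u-45:u+45]; print(u-45,max(v-35,0)); g.append(cv2.resize(s,(400,311),interpolation=cv2.INTER_CUBIC))
cv2.imwrite("pics/v12.png",np.vstack([np.hstack(g),cv2.resize(a[100:330],(800,288))]))
E
```

```text
0.2598729321681517 60.598604679107666
lens 0.66 [316. 184.] [0.5455 0.0155 0.1031]
pin_head 0.79 [321.  88.] [0.5398 0.0668 0.054 ]
brown_beetle 0.91 [314.  90.] [0.5338 0.0695 0.002 ]
brown_beetle 0.58 [256.  51.] [0.485  0.0902 0.002 ]
lens 0.93 [315. 183.] [ 0.5476 -0.0022  0.1031]
pin_head 0.96 [321.  54.] [0.539  0.0679 0.054 ]
pin_head 0.34 [236. 271.] [ 0.5008 -0.089   0.054 ]
pin_head 0.31 [315.  62.] [0.5363 0.0629 0.054 ]
brown_beetle 0.8 [314.  66.] [0.5336 0.0691 0.002 ]
0.26155267501690105 [[-0.1669  0.986  -0.0002  0.5549]
 [ 0.986   0.1669  0.0002 -0.0346]
 [ 0.0002 -0.0001 -1.      0.07  ]
 [ 0.      0.      0.      1.    ]] 17.1333
v1 expected pin px (np.float64(322.62896668810953), np.float64(89.35226998510305))
v2 expected pin px (np.float64(323.2204430870599), np.float64(57.869088972902404))
277 54
278 22
```

View pics/v12.png

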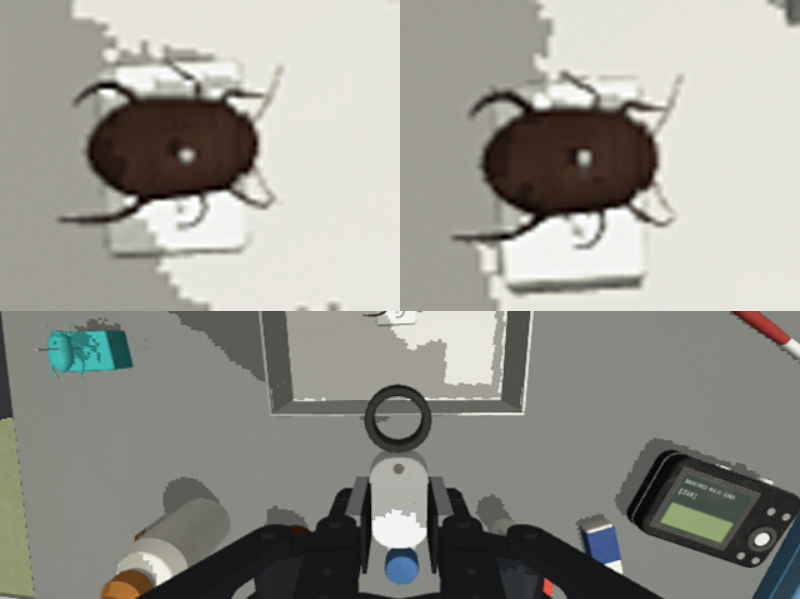

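The enlarged crops show the pin head clearly, at v1 (318.9,88.9) and v2 (319.4,57.3) on the brown wing case. The loupe is held straight, with its ring at about (318,185) in v1. I'll fit the ring and axis, move over, lower, and check through the ring.

```bash
cat > fit.py <<'E'
from look import *
def ringfit(n):
    T=np.load(f"pics/{n}.npy"); g=cv2.cvtColor(cv2.imread(f"pics/{n}.png"),cv2.COLOR_BGR2GRAY)
    r=g[155:216,285:352]; m=(r<62).astype(np.uint8); k,l,s,c=cv2.connectedComponentsWithStats(m); i=1+np.argmax(s[1:,4])
    pts=np.argwhere(l==i)[:,::-1]+[285,155]; (u,v),rad=cv2.minEnclosingCircle(pts.astype(np.float32))
    z=T[2,3]+.0305; out={}
    q=np.linalg.inv(T)@np.append(at_z("wrist",(u,v),z+.007,T),1); 
    rows=[]
    for y in range(218,240):
        x=np.where(g[y,290:350]>125)[0]
        if len(x)>20: rows.append((290+(x[0]+x[-1])/2,y,x[-1]-x[0]))
    Q=[(np.linalg.inv(T)@np.append(at_z("wrist",w[:2],z+.014,T),1))[:2] for w in rows]
    print(n,"ring px",u,v,rad,"tool xy",q[:2]*1e3,"case mid rows",len(rows),np.array(Q)[[0,-1]]*1e3 if Q else "",[w[2] for w in rows][::6])
E
python3 - <<'E'
from fit import *
for n,p in(("v1",(318.6,88.6)),("v2",(319.2,57.0))): ringfit(n); print("pin",at_z("wrist",p,.054,np.load(f"pics/{n}.npy")))
for n in("v1",): 
    T=np.load("pics/v1.npy")
    A=[at_z("wrist",(x/1.25,100+(y-311)/1.2522),.045,T) for x,y in((272,413),(524,411))]; d=A[1]-A[0]; print("tray front",np.degrees(np.arctan2(d[1],d[0])),np.hypot(*d[:2]))
E
```

```text
v1 ring px 317.67962646484375 185.73658752441406 26.870622634887695 tool xy [33.8531 -0.7296] case mid rows 22 [[19.2941  0.1455]
 [ 8.2418 -0.1133]] [np.int64(59), np.int64(59), np.int64(59), np.int64(47)]
pin [0.5384 0.066  0.054 ]
v2 ring px 317.5196533203125 185.3864288330078 27.180030822753906 tool xy [34.0284 -0.809 ] case mid rows 22 [[19.2911  0.1455]
 [ 8.2401 -0.1132]] [np.int64(59), np.int64(59), np.int64(59), np.int64(47)]
pin [0.5385 0.0661 0.054 ]
tray front 9.929564269112285 0.1452760347236136
```

```bash
python3 - <<'E'
from fit import *
p=np.array([.5448,.0328,.07]); bot.line_to(p,speed=.12)
p[2]=.031; bot.line_to(p,speed=.06); bot.hold(.3)
print(bot.read_ee_pos(),bot.read_tcp_rot(),bot.read_ft_force(),bot.read_grip_force(),bot.read_t())
look("f1",[("lens",.0641),("pin_head",.054)]); ringfit("f1")
T=np.load("pics/f1.npy"); print("pin px exp",proj("wrist",[.5384,.0661,.054],T),"lens px",proj("wrist",[.5384,.0661,.064],T))
cv2.imwrite("pics/f1s.png",bot.get_image("scene"))
a=cv2.imread("pics/f1.png")[140:230,270:370]; b=cv2.imread("pics/f1s.png")[150:270,180:320]
f=lambda i,w,h:cv2.resize(i,(w,h),interpolation=cv2.INTER_CUBIC)
cv2.imwrite("pics/fin.png",np.hstack([f(a,400,360),f(b,400,360)]))
E
```

```text
[0.5451 0.0328 0.0313] [3.141  0.0002 1.7383] [-0.0356  0.3579 -1.8124] 60.54837942123413 18.9583
lens 0.93 [315. 184.] [0.5371 0.0658 0.0641]
pin_head 0.56 [319. 178.] [0.5392 0.0673 0.054 ]
f1 ring px 315.2146911621094 181.69113159179688 31.23041534423828 tool xy [35.9092 -1.9479] case mid rows 22 [[19.2917  0.146 ]
 [ 8.2404 -0.1128]] [np.int64(59), np.int64(59), np.int64(59), np.int64(46)]
pin px exp (np.float64(317.26431369811536), np.float64(179.5714869465736)) lens px (np.float64(317.18465728342454), np.float64(183.43447495798807))
```

View pics/fin.png

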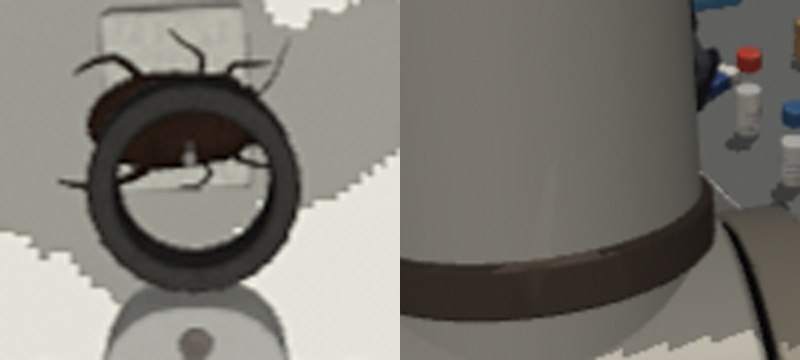

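The last view shows the brown beetle's pin head at f1 (317,177), seen through the ring. It sits within about 1 mm of where a centred lens 10 mm above it would place it (row ~178). The grip is steady at 60.5 N, the tool is level, the wrist force shows no contact, and the time is 19 s. I'm handing in.

```bash
python3 - <<'E'
from h import *
bot.hold(.5); print(np.abs(bot.read_qvel()).max(),bot.read_gripper_width()); print(bot.job_done())
E
```

```text
0.0015502003995582594 0.2622000330028909
the job is handed in; nothing more can be done
None
```

I handed the job in with the loupe held still and level about 1 cm above the brown beetle's pin head, centred to about 1 mm and parallel to the tray's long sides by my measurements; the first grasp missed without moving the loupe, and no contact showed on the carry.

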